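# Stow the spare regulator behind the tray lip and face the row up to the stop

## Task

Lift the loose oxygen regulator over the front lip of the transit tray and set it down gently behind it, lying flat beside the one already there on the closed-end side, gauge up and knob towards the lip like its neighbour. Then fold the tray's hinged stop fully down across the open end, and after that slide the two regulators along, square across the tray, until they are snug against the stop and each other. Leave the other things on the bench where they are.

Things in the scene. Friction and masses are not known exactly. Their poses are not given: they have to be found in the camera images.
- tray: Sheet-metal transit tray fixed to the bench. Origin: centre of its underside; x from front lip (near the robot) to back wall, y along it to the open end, z up. Inner floor 10 mm above the bench; channel x -64 to +64, y -150 (closed end wall) to +150 mm (open). Walls 3 mm, edges rolled to 6 mm; back wall rises 48 mm above the inner floor. Clamping dogs 12 mm high reach out to x +-88 mm.
- lip (a point): Middle of the front lip's top edge, x -66, y 0, z +46 mm in the tray frame. The lip and the closed end wall rise 33 to 36 mm above the inner floor.
- stop (a joint): Hinge angle (rad) of the stop, a dark flat steel arm turning about an axis along the tray's y. 0: fully down, across the channel from back wall to lip, foot resting on the lip; 1.57: straight up over the back wall; it swings towards the robot as it comes down. Starts at 1.4 to 1.75; a stiff hinge keeps it where it is left (0.13 N m; 1 to 2 N at its end moves it).
- stop_hinge (a point): Point on the stop's hinge axis, x +74, y +132, z +40 mm in the tray frame, beside the back wall. The arm is 8 mm thick (tray y 128 to 136 mm) and 24 mm deep: its edges lie 8 mm above and 16 mm below the line through the hinge when down; from 134 mm out it carries the foot, to 17 mm above the line.
- stop_face (a point): Point, fixed in the tray, on the plane of the lowered stop's face that the row comes up against: x 0, y +128, z +36 mm in the tray frame. The lowered arm spans 14 to 38 mm above the inner floor there.
- stop_pad (a point): Centre of the black rubber thumb pad (16 mm along the arm, 20 mm wide, 12 mm thick) on the free end of the stop arm: 164 mm from the hinge along the arm, 12 mm to the side that is the top when down. Down, it lies outside the lip at x -90, y +132, z +52 mm in the tray frame; upright, about 204 mm above the bench.
- regulator: The loose oxygen regulator to stow: 0.38 kg, 114 mm long (x), 42 wide, 51 high. Origin: centre of its underside, z up to the gauge. From -x: black knob (diameter 42, x -56 to -34 mm), brass body (diameter 34, to x +6, axis 21 mm up: grip here, near x -13, closing along y), aluminium yoke (42 wide, 36 high, to x +44), tee screw to x +58. Gauge: diameter 36 at x +13, 36 to 51 mm up. Centre of mass near x -6.
- regulator_knob (a point): Centre of the knob's outer end face of the loose regulator, 21 mm above its underside at x -56 mm. A thin brass hose barb stands on the body at x -28 mm, 50 mm high.
- tray_regulator: An identical regulator that already lies in the tray, knob to the lip, 25 to 50 mm short of where the stop comes down; same frame and sizes as regulator.
- tray_regulator_knob (a point): Centre of the knob's outer end face of the regulator in the tray.
- key: Bystander: steel T-handle cylinder key lying flat, 101 mm by 101 mm, 11 mm thick; origin at its underside in the middle.
- gauge: Bystander: round chrome pressure gauge lying face up, diameter 64 mm, 26 mm thick, brass stem out to x -56 mm; origin at the centre of its underside.
- spanner: Bystander: red plastic spanner lying flat, 170 mm long; origin at its underside in the middle.
- jar: Bystander: upright clear humidifier jar with white cap, diameter 61 mm, 112 mm high; origin at the centre of its underside.
- cylinder: Bystander: short white aluminium oxygen cylinder standing upright, diameter 64 mm, 195 mm high with its brass valve; origin at the centre of its underside.
- vise: Bystander, fixed: small blue vise gripping another short white cylinder upright, 230 mm long (x), 105 mm wide, 257 mm high with the cylinder; origin on the bench under the cylinder's axis; the screw handle is at -x.

How it is judged:
By the outcome, as a careful person would: the job done as asked, in the order asked, and still so for the second after the job is handed in, with the robot touching nothing.
It also fails if it takes over 72 s, if anything falls off the work surface, if the arm or the gripper's body presses on something with over 40 N, if the wrist force passes 120 N, or if a joint passes its speed limit or range.

## Robot

A 7-joint arm with a two-finger parallel gripper is mounted at the origin on the work surface. World frame = base frame: x ahead of the robot, y to its left, z up, the work surface at z = 0. Lengths are in m, angles in rad, forces in N, time in s.
With the tool pointing down it reaches from about 0.4 to 0.875 m from the base axis. Payload 19.3 kg.
Tool frame: the origin (TCP) lies at the very end of the fingers, on their centre line; the grasp point (between the pads) lies 19 mm behind it; x points along the fingers, y is the direction in which the jaws open and shut, and the axes are right-handed (so a half turn about x gives the same grasp; the last joint's range is limited). The gripper opens to 85 mm and grips with 20 to 120 N. Pads are 22 mm wide; open, the fingers measure 114 mm over their backs; the gripper's body (76 mm by 85 mm) begins 54 mm behind the grasp point. The pads swing forward as they close: fully open they stand 13 mm farther back than shut.
Start: joints at [-1.183, 0.521, -0.036, 1.599, 0.021, 1.021, -0.113], TCP at [0.276, 0.561, 0.231] pointing down, gripper open.
Joint ranges: [-2.91, 2.91], [-0.3, 2.13], [-1.5, 1.42], [0.17, 2.43], [-1.26, 4.41], [0.16, 1.93], [-2.52, 2.52]. Speed limits (rad/s): [1.89, 1.89, 2.39, 2.39, 3.01, 3.01, 3.01].

## Interface

Orientations are given as [roll, pitch, yaw] about the fixed x, y, z axes, in that order (R = Rz(yaw) Ry(pitch) Rx(roll)).
In Python, from workcell import bot, grab_frame, job_done gives the robot as it stands.
- The arm moves only by the shell command python3 -m pendant 'ROWS' [OPENING] [FORCE]. ROWS is JSON, a list of rows, each a list of 4 numbers: the shift along the tool's x, y, z in mm, then the turn about the tool's x in degrees. A call has 1 to 12 rows; each row shifts and turns the commanded pose from where the row before left it, along the tool's axes as they then stand; what a row does not reach is not made up. A row lasts 1/8 s, in which the tool goes at most 62.5 mm and 10.7 degrees, less where a joint would pass 70% of its speed; a pose out of reach is approached as far as the arm can. A call is refused whole if a number of a shift passes 62.5 or a number of a turn 10.7, either way. A call with a gripper value outside its range is refused whole. OPENING is the opening, from -1 (shut) to 1 (fully open), set as the call begins (- or left out, the last holds). The fingers move at their own pace and stop on an object; FORCE is the grip in N (left out, the last holds). Time passes only in rows, so rows that do not move let the fingers close. It gives the time, the measured TCP pose, the force and the opening at its end, in the units of the state.
- bot.observe(): the state, without advancing time (a new reading comes with each control period).
- grab_frame(name): name is "scene" or "top"; returns a dict with "img" (480x640x3 uint8, red, green, blue), "fovy" (degrees; the focal length in pixels is half the picture's height over the tangent of half this angle, whatever the lens; pixels are square), "cx", "cy" (the principal point, pixels), "k1" (the pictures are not rectified: a ray, as slopes to the right and down, at radius r is drawn at 1 + k1 r^2 times it, then the intrinsics apply), "R" (3x3) and "t" (3): a world point X has camera coordinates R X + t. Camera axes: x right, y down, z forward; pixel columns grow to the right and rows downward; lengths in m; the calibration is good to about 2 mm. A picture is of the moment at which its call begins. There is no depth.
- job_done(): hands the job in, once; it reports no verdict.
The state is a dict: "clock": time; "qpos": joint angles; "qd": joint speeds; "joint_efforts": joint torques, N m; "position": TCP position; "tool_rot": TCP orientation; "force": force on the tool from outside, world axes, zero at the start; "moment": the same for the moment, N m; "grip_width": finger opening in m.
Only numpy, scipy, OpenCV 4.12 (cv2) and the standard library are available. Lean on these libraries where they do the work, as an engineer would, in place of code of your own. Each camera call takes 0.05 s, during which the arm holds its last target.

## Working session

There is one attempt and no reset: what is moved stays moved. The work goes in short steps, Python scripts to look and compute and a shell command to move; the robot and the scene stay as the last step left them, time stands still between calls to the robot, and variables do not carry over. Pictures are saved under pics/ and viewed, and the job is handed in when it is done.

```bash
ls; mkdir -p pics; python3 - <<'E'
from workcell import bot, grab_frame
import cv2
print(bot.observe())
for n in("scene","top"):
    f=grab_frame(n); cv2.imwrite(f"pics/{n}0.png",f["img"][:,:,::-1])
    print(n,{k:f[k] for k in f if k!="img"})
E
```

```text
pics
{'clock': 0.0, 'qpos': array([-1.18317658,  0.52201062, -0.03636812,  1.59996717,  0.02121381,
        1.02112594, -0.11281101]), 'qd': array([-0.00079043,  0.00032768,  0.00151995,  0.00065933,  0.00119401,
       -0.00196036,  0.00013981]), 'joint_efforts': array([ 1.23924507e-03, -9.27116132e+01,  1.98057085e+00, -3.69934630e+01,
        1.78530364e-02,  8.15869396e-03,  5.41241718e-06]), 'position': array([0.27611597, 0.56033582, 0.23074202]), 'tool_rot': array([-1.50678766,  1.56967073, -1.96458661]), 'force': array([-0.64814298, -0.78148496, -0.36065075]), 'moment': array([-0.03791629,  0.02405064, -0.0238362 ]), 'grip_width': 0.08511930397901417}
scene {'fovy': 49.35369747972466, 'cx': 323.2978700430345, 'cy': 237.6224658175526, 'k1': -0.029011598732370907, 'R': array([[-0.69595921,  0.71805416, -0.00624485],
       [ 0.53062894,  0.50840291, -0.67820308],
       [-0.48381164, -0.47531538, -0.734848  ]]), 't': array([ 0.40396907, -0.21416692,  1.72626426])}
top {'fovy': 51.481199988935366, 'cx': 307.3666665337223, 'cy': 239.14327823881393, 'k1': 0.020430178921380975, 'R': array([[ 0.00251088, -0.99957096, -0.029182  ],
       [-0.985797  ,  0.00242617, -0.16792377],
       [ 0.16792252,  0.02918916, -0.98536796]]), 't': array([-0.02311236,  0.5454404 ,  1.06278632])}
```

View pics/scene0.png

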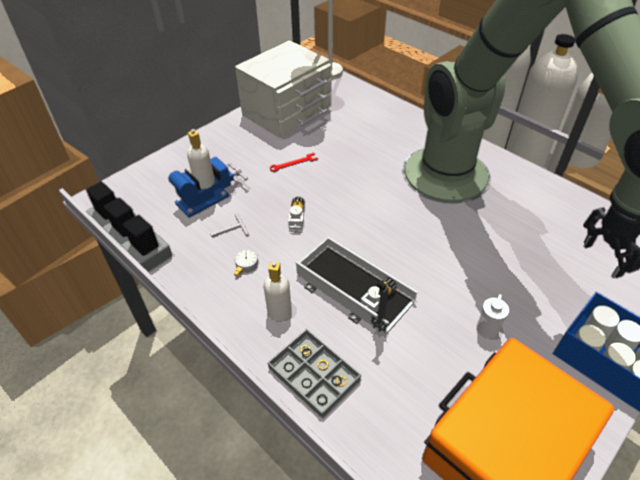

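View pics/top0.png

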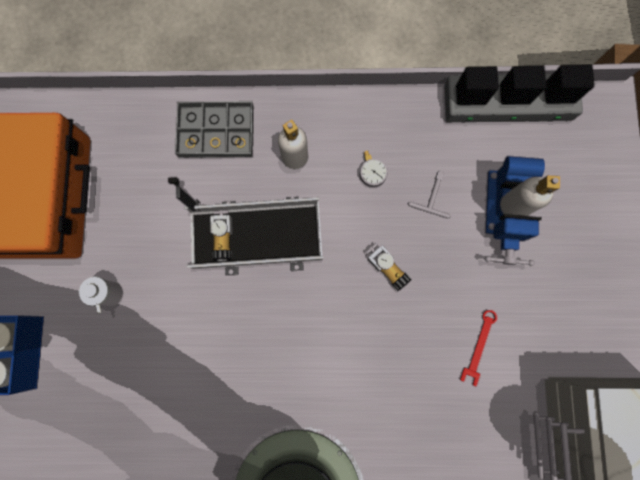

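```bash
cat > h.py <<'E'
import numpy as np, cv2
from scipy.optimize import least_squares
from workcell import bot, grab_frame
def K(f):
    fl=240/np.tan(np.radians(f["fovy"])/2); return np.array([[fl,0,f["cx"]],[0,fl,f["cy"]],[0,0,1.]])
def D(f): return np.array([f["k1"],0,0,0,0.])
def proj(f,X):
    p,_=cv2.projectPoints(np.asarray(X,float).reshape(-1,1,3),cv2.Rodrigues(f["R"])[0],f["t"],K(f),D(f)); return p[:,0]
def ray(f,uv):
    n=cv2.undistortPoints(np.asarray(uv,float).reshape(1,1,2),K(f),D(f))[0,0]
    R=f["R"]; return -R.T@f["t"], R.T@np.array([n[0],n[1],1])
def onz(f,uv,z):
    c,d=ray(f,uv); return c+d*(z-c[2])/d[2]
def tri(fs,uvs):
    A=np.zeros((3,3));b=np.zeros(3)
    for f,uv in zip(fs,uvs):
        c,d=ray(f,uv); d/=np.linalg.norm(d); P=np.eye(3)-np.outer(d,d); A+=P;b+=P@c
    return np.linalg.solve(A,b)
def crop(f,name,u0,v0,w,h,s):
    im=cv2.resize(f["img"][v0:v0+h,u0:u0+w,::-1],None,fx=s,fy=s,interpolation=cv2.INTER_CUBIC)
    for k in range(0,w,10): cv2.putText(im,str(u0+k),(k*s,8),0,.3,(0,0,255),1); cv2.line(im,(k*s,8),(k*s,14),(0,0,255),1)
    for k in range(0,h,10): cv2.putText(im,str(v0+k),(0,k*s+3),0,.3,(0,0,255),1); cv2.line(im,(20,k*s),(26,k*s),(0,0,255),1)
    cv2.imwrite("pics/"+name,im)
def frames(): return grab_frame("scene"),grab_frame("top")
# object transform: pose (x,y,z,yaw)
def tf(p,X):
    c,s=np.cos(p[3]),np.sin(p[3]); X=np.atleast_2d(X)
    return X@np.array([[c,-s,0],[s,c,0],[0,0,1]]).T+np.array(p[:3])
E
python3 - <<'E'
from h import *
s,t=frames()
crop(s,"sc1.png",285,230,140,110,5)
crop(t,"tc1.png",160,165,175,115,4)
crop(t,"tc2.png",355,230,70,70,8)
crop(s,"sc2.png",265,180,70,60,8)
E
```

```text
(no output)
```

View pics/sc1.png

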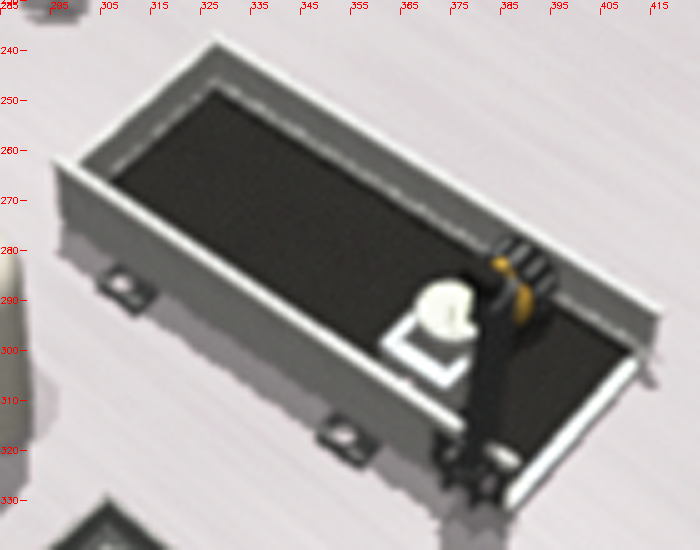

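View pics/tc1.png

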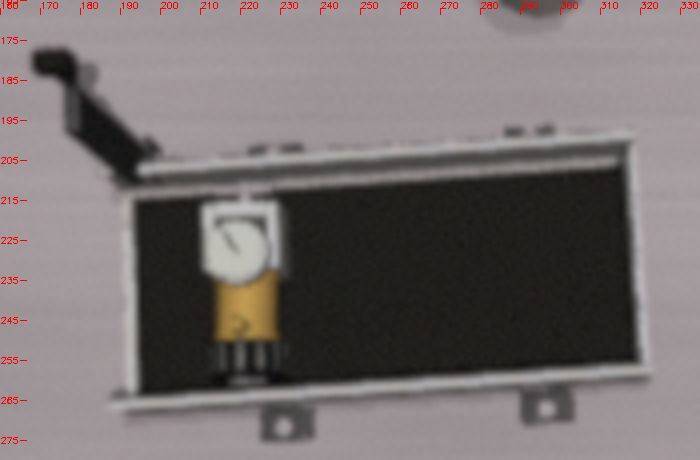

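View pics/tc2.png

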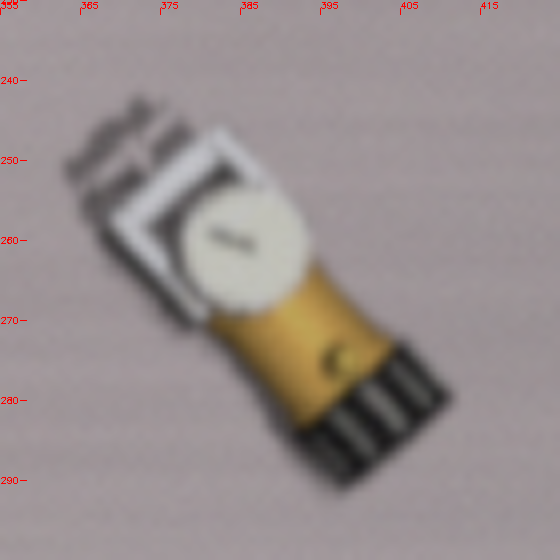

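View pics/sc2.png

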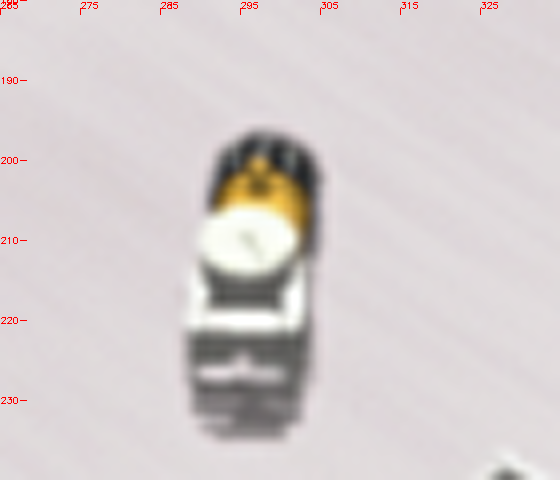

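```bash
cat >> h.py <<'E'
def fit(obs,p0,fz=True):
    # obs: list of (frame, Xobj, uv)
    def r(p):
        q=[p[0],p[1],0 if fz else p[3],p[2]]
        return np.concatenate([(proj(f,tf(q,X))[0]-uv) for f,X,uv in obs])
    o=least_squares(r,p0 if fz else list(p0)+[0],loss="soft_l1",x_scale=0.01); return o.x,o.fun.reshape(-1,2)
E
python3 - <<'E'
from h import *
s,t=frames()
A=(-.066,-.152,.046);B=(-.066,.152,.046);C=(.066,-.152,.058);Dd=(.066,.152,.058)
ot=[(t,A,(321.8,258)),(t,B,(188,266.4)),(t,C,(317.5,199.5)),(t,Dd,(194.5,207.5))]
os_=[(s,A,(328.4,238.5)),(s,B,(416.7,292.8)),(s,C,(296.5,263))]
for o in(ot,os_,ot+os_):
    x,f=fit(o,[.6,.1,0]); print(x.round(4)); print(f.round(1).tolist())
R=lambda n,v: print(n,v.round(4))
R("loose gauge",tri([s,t],[(296,210.3),(385.8,261.2)]))
R("tray gauge",tri([s,t],[(374.5,292.3),(219.2,228)]))
# top-only at z .051
R("lg t",onz(t,(385.8,261.2),.051));R("lg s",onz(s,(296,210.3),.051))
R("tg t",onz(t,(219.2,228),.061));R("tg s",onz(s,(374.5,292.3),.061))
E
```

```text
[0.5592 0.0968 0.0588]
[[1.7, 0.3], [-1.3, 0.1], [2.3, -0.5], [-10.2, -0.1]]
[0.5658 0.1065 0.0725]
[[-0.7, -0.7], [2.4, 0.6], [-0.4, -0.2]]
[0.5602 0.0999 0.0592]
[[0.3, -0.1], [-2.7, -0.3], [0.9, -0.9], [-11.5, -0.5], [-0.3, -3.2], [1.5, -1.4], [-0.4, -3.3]]
loose gauge [ 0.4955 -0.1954  0.0449]
tray gauge [0.57   0.1727 0.0545]
lg t [ 0.4952 -0.1951  0.051 ]
lg s [ 0.4993 -0.1901  0.051 ]
tg t [0.5684 0.1719 0.061 ]
tg s [0.5745 0.1751 0.061 ]
```

```bash
cat >> h.py <<'E'
def draw(f,name,u0,v0,w,h,s,polys):
    im=cv2.resize(f["img"][v0:v0+h,u0:u0+w,::-1],None,fx=s,fy=s,interpolation=cv2.INTER_CUBIC)
    for X,col in polys:
        p=(proj(f,X)-[u0,v0]+.5)*s
        cv2.polylines(im,[(p*16).astype(int).reshape(-1,1,2)],False,col,1,cv2.LINE_AA,4)
    cv2.imwrite("pics/"+name,im)
def circ(x,y,z,r,n=32): a=np.linspace(0,2*np.pi,n+1); return np.c_[x+r*np.cos(a),y+r*np.sin(a),z+0*a]
def traypolys(p):
    g=(0,255,0);r=(0,0,255)
    P=[([(-.064,.15,.01),(-.064,-.15,.01),(.064,-.15,.01),(.064,.15,.01),(-.064,.15,.01)],r),
       ([(-.066,.15,.046),(-.066,-.152,.046),(.066,-.152,.046)],g),([(.066,-.152,.058),(.066,.15,.058)],g)]
    return [(tf(p,X),c) for X,c in P]
def regpolys(p):
    c1=(255,0,255);c2=(255,255,0)
    P=[(circ(.013,0,.051,.018),c1),([(.006,.021,.036),(.044,.021,.036),(.044,-.021,.036),(.006,-.021,.036),(.006,.021,.036)],c2),
       ([(-.034,.021,.021),(-.056,.021,.021),(-.056,-.021,.021),(-.034,-.021,.021),(-.034,.021,.021)],c2),([(-.028,0,.038),(-.028,0,.05)],(0,0,255)),
       (np.c_[0*np.linspace(0,6.3,30)-.056,.021*np.cos(np.linspace(0,6.3,30)),.021+.021*np.sin(np.linspace(0,6.3,30))],c2)]
    return [(tf(p,X),c) for X,c in P]
E
python3 - <<'E'
from h import *
s,t=frames()
A=(-.066,-.152,.046);B=(-.066,.152,.046);C=(.066,-.152,.058)
ot=[(t,A,(321.8,258)),(t,B,(188,266.4)),(t,C,(317.5,199.5))]
os_=[(s,A,(328.4,238.5)),(s,B,(416.7,292.8)),(s,C,(296.5,263))]
for o in(ot,os_,ot+os_):
    x,f=fit(o,[.6,.1,0]); print(x.round(4)); print(f.round(1).tolist())
    if o is ot: p=[x[0],x[1],0,x[2]]
# loose reg yaw from top: knob end ~ (404,285.?) at z.021..
k=onz(t,(403.5,283.5),.028);g=onz(t,(385.8,261.2),.051)
yaw=np.arctan2(*(g-k)[1::-1]);print("yaw",yaw,k,g)
l=[*(g[:2]-.013*np.array([np.cos(yaw),np.sin(yaw)])),0,yaw]
tg=onz(t,(219.2,228),.061)
q=[*(tg[:2]-.013*np.array([np.cos(p[3]),np.sin(p[3])])),.01,p[3]]
print(l,q)
P=traypolys(p)+regpolys(q)
draw(t,"ov_t1.png",160,165,175,115,4,P);draw(s,"ov_s1.png",285,230,140,110,5,P)
draw(t,"ov_t2.png",355,230,70,70,8,regpolys(l));draw(s,"ov_s2.png",265,180,70,60,8,regpolys(l))
E
```

```text
[0.5592 0.1    0.0615]
[[0.3, 0.2], [-2.7, 0.3], [0.8, -0.6]]
[0.5658 0.1065 0.0725]
[[-0.7, -0.7], [2.4, 0.6], [-0.4, -0.2]]
[0.5606 0.101  0.0598]
[[-0.2, -0.4], [-3.2, -0.4], [0.4, -1.1], [-0.2, -2.9], [1.8, -1.1], [-0.2, -3.0]]
yaw 0.7155036729653065 [ 0.44828419 -0.23583824  0.028     ] [ 0.49516467 -0.19509235  0.051     ]
[np.float64(0.4853527476865898), np.float64(-0.20362032368511115), 0, np.float64(0.7155036729653065)] [np.float64(0.555389821834538), np.float64(0.1710695606254612), 0.01, np.float64(0.06150674462083015)]
```

View pics/ov_t1.png

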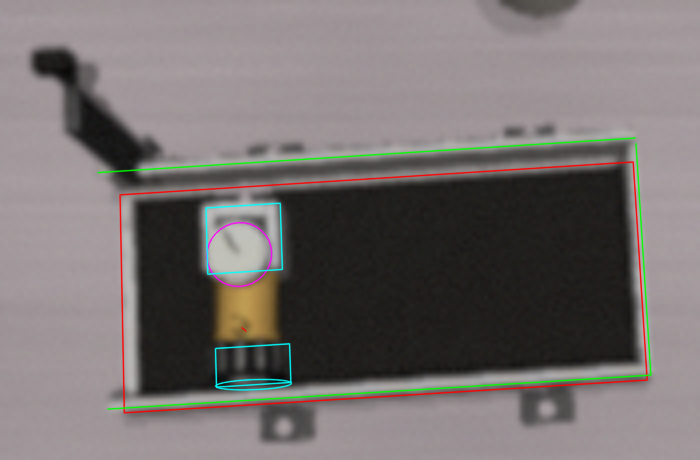

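View pics/ov_s1.png

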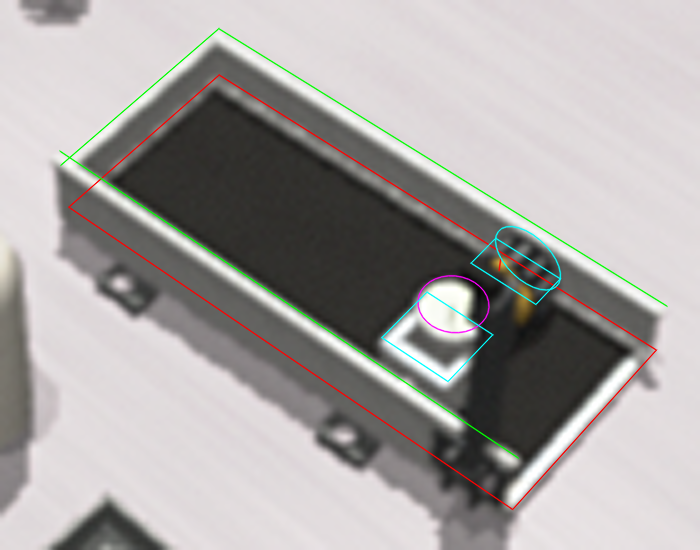

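View pics/ov_t2.png

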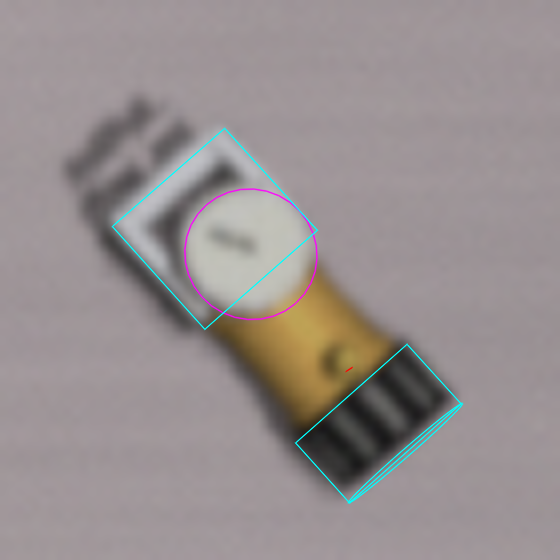

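View pics/ov_s2.png

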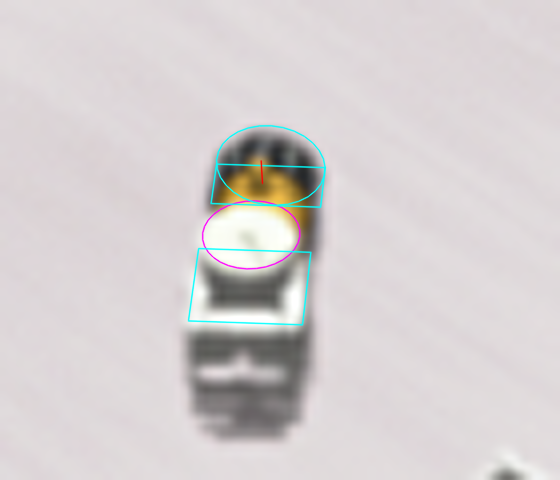

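```bash
python3 - <<'E'
from h import *
s,t=frames()
A=(-.066,-.152,.046);B=(-.066,.152,.046);C=(.066,-.152,.058)
h=.5
ot=[(t,A,(321.8-h,258-h)),(t,B,(187.3-h,266.4-h)),(t,C,(317.5-h,199.5-h))]
os_=[(s,A,(328.4-h,238.5-h)),(s,B,(416.7-h,292.8-h)),(s,C,(296.5-h,263-h))]
for o in(ot,os_,ot+os_):
    x,f=fit(o,[.6,.1,0]); print(x.round(4)); print(f.round(1).tolist())
# reg obs: gauge top, yoke far corners at z.036
for nm,ob in dict(loose=[(t,(.013,0,.051),(385.8-h,261-h)),(t,(.044,.021,.036),(355+110/8-h,230+215/8-h)),(t,(.044,-.021,.036),(355+220/8-h,230+125/8-h)),(t,(-.056,-.021,.021),(355+452/8-h,230+398/8-h)),
  (s,(.013,0,.051),(296-h,210-h)),(s,(.044,.021,.036),(265+305/8-h,180+330/8-h)),(s,(.044,-.021,.036),(265+188/8-h,180+330/8-h))],
 tray=[(t,(.013,0,.061),(160+237/4-h,165+250/4-h)),(t,(.044,.021,.046),(160+203/4-h,165+203/4-h)),(t,(.044,-.021,.046),(160+278/4-h,165+200/4-h)),(t,(-.056,.021,.031),(160+214/4-h,165+380/4-h)),(t,(-.056,-.021,.031),(160+285/4-h,165+380/4-h)),
  (s,(.013,0,.061),(285+445/5-h,230+307/5-h)),(s,(.044,-.021,.046),(285+380/5-h,230+343/5-h)),(s,(.044,.021,.046),(285+445/5-h,230+388/5-h))]).items():
  for sel in(t,s,None):
    o=[a for a in ob if sel is None or a[0] is sel]
    x,f=fit(o,[.5,0,.3]);print(nm,x.round(4));print(f.round(1).tolist())
R=bot.observe()
from scipy.spatial.transform import Rotation as Q
print(Q.from_euler("xyz",R["tool_rot"]).as_matrix().round(3))
E
```

```text
[0.5603 0.1012 0.0615]
[[0.3, 0.2], [-2.0, 0.3], [0.8, -0.6]]
[0.5656 0.1043 0.072 ]
[[-0.7, -0.7], [2.3, 0.6], [-0.4, -0.2]]
[0.5618 0.1015 0.0629]
[[0.1, -0.6], [-2.1, -0.2], [0.6, -1.3], [-0.0, -2.1], [2.2, -0.4], [0.1, -2.0]]
loose [ 0.4871 -0.2022  0.701 ]
[[-0.1, -0.1], [-0.3, 0.3], [0.2, -0.5], [0.2, 0.2]]
loose [ 0.489  -0.2022  0.7657]
[[0.0, 0.1], [-0.1, -0.1], [0.1, -0.0]]
loose [ 0.4871 -0.202   0.7071]
[[-0.2, -0.1], [-0.4, 0.4], [-0.1, -0.5], [0.2, 0.1], [0.3, -0.2], [-0.5, -0.1], [-0.2, -0.7]]
tray [0.5576 0.1726 0.0469]
[[-0.1, -0.0], [0.3, 0.0], [0.0, -0.2], [-0.5, 0.6], [0.3, -0.3]]
tray [0.5594 0.1704 0.1027]
[[0.5, 0.2], [-0.6, 0.2], [0.0, -0.4]]
tray [0.558  0.1726 0.0489]
[[-0.1, -0.2], [0.3, -0.1], [0.1, -0.3], [-0.4, 0.4], [0.4, -0.5], [1.3, 0.2], [-0.1, -0.4], [0.0, -0.5]]
[[-0.     0.442  0.897]
 [-0.     0.897 -0.442]
 [-1.    -0.     0.   ]]
```

```bash
cat >> h.py <<'E'
from scipy.spatial.transform import Rotation as Q
def st():
    o=bot.observe(); M=Q.from_euler("xyz",o["tool_rot"]).as_matrix()
    ya=np.degrees(np.arctan2(M[1,1],M[0,1]))
    print("t%.2f"%o["clock"],"pos",(o["position"]*1e3).round(1),"jawdir %.1f"%ya,"tilt",M[:2,0].round(4),"F",o["force"].round(1),"w %.1f"%(o["grip_width"]*1e3),"j7 %.2f"%o["qpos"][6]);return o,M,ya
def to(xyz_mm,jaw=None):
    o,M,ya=st(); d=M.T@(np.array(xyz_mm)-o["position"]*1e3); print("tool shift",d.round(1),"turn",None if jaw is None else round(ya-jaw,1))
E
python3 -m pendant '[[-4,-13,45,0],[-4,-13,45,0],[-4,-13,45,0],[-4,-13,45,0],[-4,-13,45,0]]'
python3 -m pendant '[[0,-45,24,0],[0,-45,24,0],[0,-45,24,0],[0,-45,24,0],[0,-45,24,0],[0,-45,24,0],[0,-45,24,0],[0,-45,24,0],[0,-45,24,0],[0,-45,24,0],[0,-45,24,0],[0,-45,24,0]]'
python3 -m pendant '[[0,0,0,9.5],[0,0,0,9.5],[0,0,0,9.5],[0,0,0,9.5],[0,0,0,9.5],[0,0,0,9.5],[0,0,0,9.5],[0,0,0,9.5],[0,0,0,9.5],[0,0,0,9.5],[0,0,0,9.5],[0,0,0,9]]'
python3 -c "
from h import *
to([477,-210.5,200],-49.8)"
```

```text
clock: 1.12
position: [0.4504, 0.4018, 0.2516]
tool_rot: [1.362, 1.571, 0.905]
force: [0.4, 0.3, 1.0]
grip_width: 0.0854
clock: 2.62
position: [0.4689, -0.2105, 0.2515]
tool_rot: [0.3, 1.57, -0.158]
force: [1.1, 0.0, 0.2]
grip_width: 0.0854
clock: 4.12
position: [0.4691, -0.2088, 0.2514]
tool_rot: [2.582, 1.571, 0.138]
force: [0.2, 0.3, 0.1]
grip_width: 0.0856
t4.12 pos [ 469.1 -208.8  251.4] jawdir -50.0 tilt [0.0003 0.    ] F [0.2 0.3 0.1] w 85.6 j7 -0.25
tool shift [51.4  6.4 -4.9] turn -0.2
```

```bash

python3 -m pendant '[[40,3,-3,0],[40,3,-2,0],[40,0,0,0],[40,0,0,0],[0,0,0,0]]'
python3 - <<'E'
from h import *
st()
s,t=frames()
crop(t,"tc3.png",345,215,90,90,6);crop(s,"sc3.png",245,130,110,110,6)
E
```

```text
clock: 4.75
position: [0.4754, -0.2099, 0.0897]
tool_rot: [-0.948, 1.567, 2.896]
force: [0.5, 0.2, 0.9]
grip_width: 0.0853
t4.75 pos [ 475.4 -209.9   89.7] jawdir -49.8 tilt [-0.0038  0.001 ] F [0.5 0.2 0.9] w 85.3 j7 -0.07
```

View pics/tc3.png

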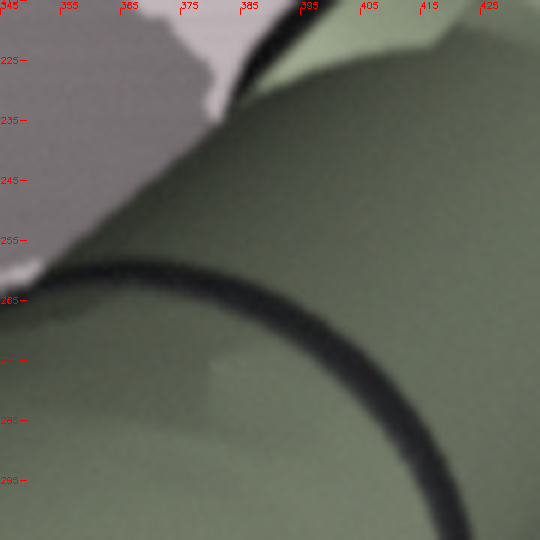

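View pics/sc3.png

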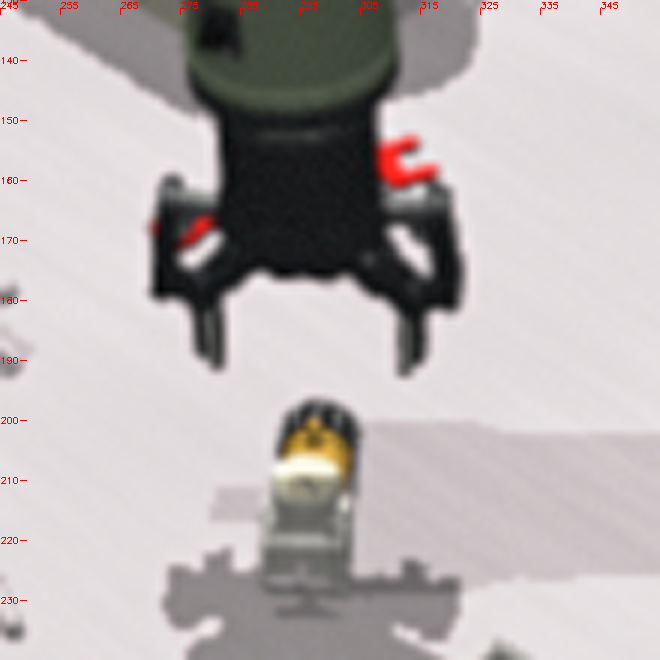

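```bash

python3 - <<'E'
from h import *
o,M,ya=st(); s=grab_frame("scene")
for dz in (0,.013):
  for h in(-.047,0,.047): print(dz,h,proj(s,o["position"]+M[:,1]*h-M[:,0]*dz).round(1))
to([477.2,-210.4,4])
E
```

```text
t4.85 pos [ 477.  -210.6   92.3] jawdir -49.8 tilt [ 0.0004 -0.0003] F [0.3 0.3 0.5] w 85.5 j7 -0.07
0 -0.047 [[312.  193.6]]
0 0 [[296.  192.9]]
0 0.047 [[280.1 192.3]]
0.013 -0.047 [[311.9 190.3]]
0.013 0 [[295.8 189.6]]
0.013 0.047 [[279.8 189. ]]
t4.90 pos [ 477.4 -210.6   92.8] jawdir -49.7 tilt [ 0.0016 -0.0005] F [ 0.3  0.4 -0.6] w 85.0 j7 -0.07
tool shift [88.8 -0.4  0.1] turn None
```

```bash

python3 -m pendant '[[30,0,0,0],[30,0,0,0],[20,0,0,0],[10,0,0,0],[0,0,0,0]]'
python3 -m pendant '[[0,0,0,0],[0,0,0,0],[0,0,0,0],[0,0,0,0],[0,0,0,0],[0,0,0,0],[0,0,0,0],[0,0,0,0]]' -1 40
python3 -c "
from h import *
st();s=grab_frame('scene');crop(s,'sc4.png',245,150,110,90,6)"
```

```text
clock: 5.52
position: [0.4771, -0.2103, 0.002]
tool_rot: [2.146, 1.57, -0.293]
force: [0.3, -0.4, -0.0]
grip_width: 0.0857
clock: 6.52
position: [0.4771, -0.2103, 0.0019]
tool_rot: [2.247, 1.57, -0.192]
force: [-0.7, 0.5, 11.2]
grip_width: 0.0329
t6.53 pos [ 477.1 -210.3    1.9] jawdir -49.7 tilt [ 0.001  -0.0002] F [-0.7  0.5 11.2] w 32.9 j7 0.02
```

View pics/sc4.png

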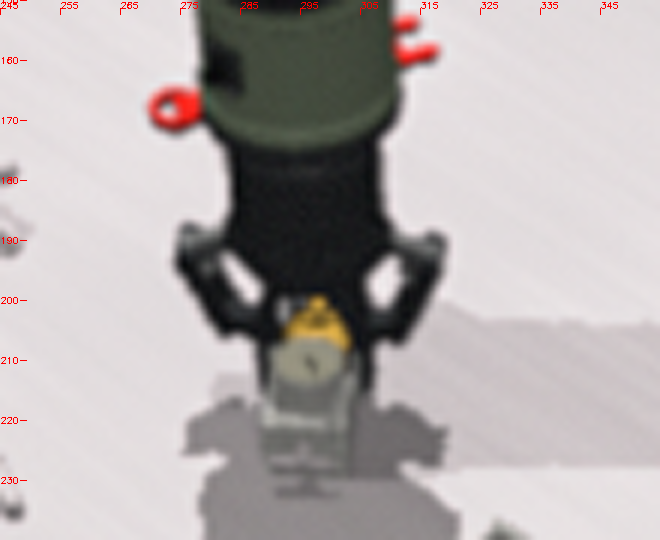

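```bash

python3 -m pendant '[[-2,0,0,0],[-10,0,0,0],[-25,0,0,0],[-40,0,0,0],[-40,0,0,0],[0,0,0,0]]' -1 50
python3 -c "
from h import *
to([560,100,150],-86.5);s=grab_frame('scene');crop(s,'sc5.png',245,130,110,100,6)"
```

```text
clock: 7.32
position: [0.4778, -0.2105, 0.1209]
tool_rot: [2.221, 1.567, -0.218]
force: [-0.4, 0.7, -4.9]
grip_width: 0.0325
t7.33 pos [ 477.8 -210.5  120.9] jawdir -49.7 tilt [ 0.0039 -0.0009] F [-0.4  0.7 -4.9] w 32.5 j7 -0.09
tool shift [ -29.1 -183.6 -263.5] turn 36.8
```

View pics/sc5.png

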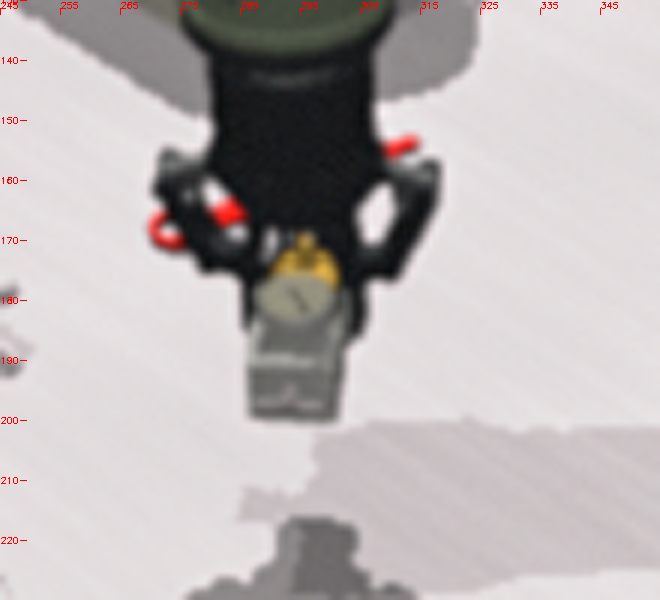

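```bash
cat >> h.py <<'E'
def held(dx=-.013,dz=.0019):
    o=bot.observe(); M=Q.from_euler("xyz",o["tool_rot"]).as_matrix()
    yaw=np.arctan2(M[1,1],M[0,1])+np.pi/2
    p=o["position"]-np.array([np.cos(yaw),np.sin(yaw),0])*dx; return [p[0],p[1],p[2]-dz,yaw]
E
python3 - <<'E'
from h import *
s=grab_frame('scene');p=held();print(p);draw(s,'ov5.png',245,130,110,100,6,regpolys(p))
E
```

```text
[np.float64(0.4865499564455851), np.float64(-0.20129264696677568), np.float64(0.11633056333503697), np.float64(0.7033162058524901)]
```

View pics/ov5.png

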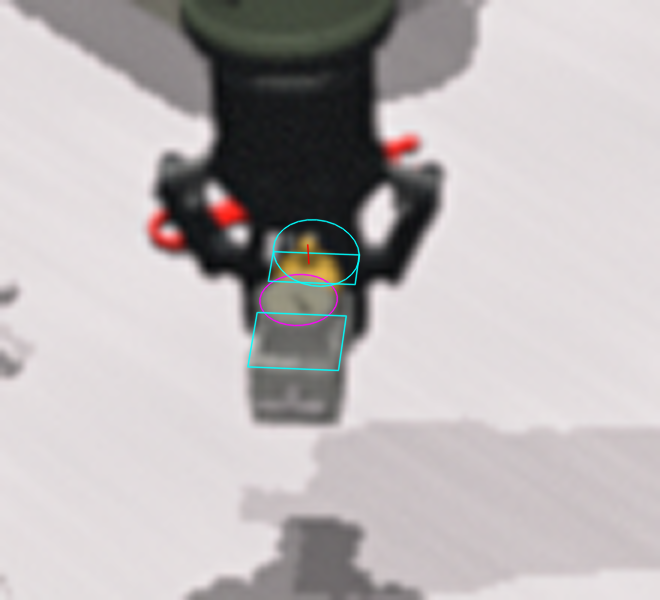

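```bash

python3 -m pendant '[[-2,0,0,10.5],[0,0,0,10.5],[0,0,0,10.5],[0,0,0,5.3],[0,0,0,0]]'
python3 -c "
from h import *
to([549,103.6,140],-86.5)"
```

```text
clock: 8.05
position: [0.476, -0.2099, 0.1191]
tool_rot: [-0.053, 1.568, -3.133]
force: [0.7, 0.5, -3.5]
grip_width: 0.0326
t8.05 pos [ 476.  -209.9  119.1] jawdir -86.5 tilt [-0.0023 -0.    ] F [ 0.7  0.5 -3.5] w 32.6 j7 -0.58
tool shift [ -21.  -308.5  -92. ] turn 0.0
```

```bash

python3 -m pendant '[[-6,-10,-3,0],[-8,-30,-9,0],[-7,-38,-11,0],[0,-40,-12,0],[0,-40,-12,0],[0,-40,-12,0],[0,-40,-12,0],[0,-35,-10,0],[0,-25,-8,0],[0,-10,-3,0],[0,0,0,0],[0,0,0,0]]'
python3 - <<'E'
from h import *
to([549,103.6,12],-86.5)
s,t=frames();p=held();print(np.round(p,4))
P=traypolys([.561,.1013,0,.062])+regpolys(p)
draw(s,'ov6.png',275,200,150,135,5,P);draw(t,'ov6t.png',160,165,175,115,4,P)
E
```

```text
clock: 9.55
position: [0.5497, 0.1017, 0.1415]
tool_rot: [1.513, 1.571, -1.569]
force: [0.2, -0.2, -5.5]
grip_width: 0.0329
t9.55 pos [549.7 101.7 141.5] jawdir -86.6 tilt [ 0.     -0.0003] F [ 0.2 -0.2 -5.5] w 32.9 j7 -1.18
tool shift [129.5  -2.    0.6] turn -0.1
[0.5627 0.1026 0.1395 0.0591]
```

View pics/ov6.png

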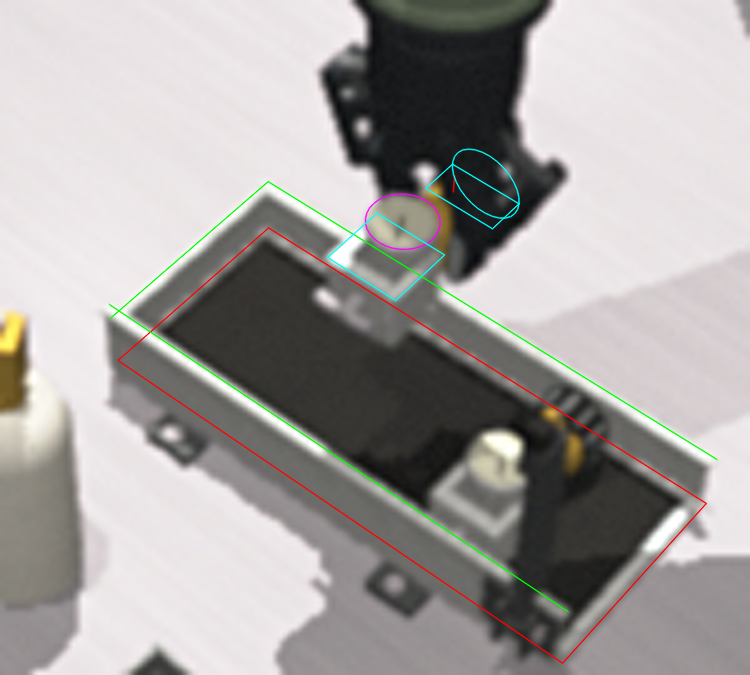

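View pics/ov6t.png

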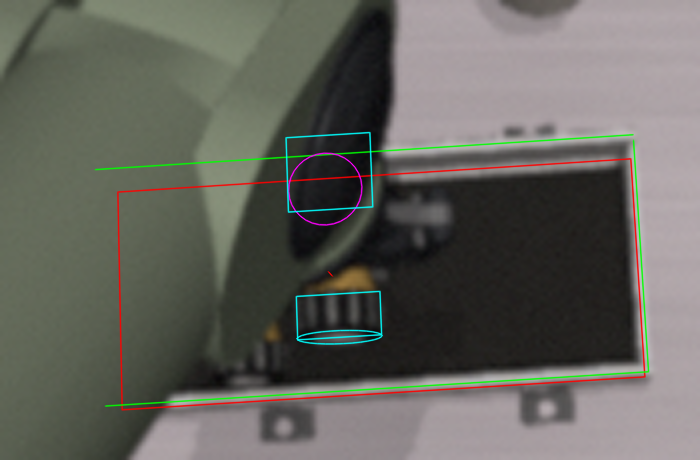

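```bash

python3 - <<'E'
from h import *
s,t=frames()
for f,n in((s,"scene"),(t,"top")): f["img"]=cv2.imread(f"pics/{n}0.png")[:,:,::-1]
p0=[.561,.1013,0,.062]
# for each y along tray, scan tray x near rim at z, sample grey, find bright band centroid
def scan(f,xc,z,ys,axis=0,rng=.02):
    g=f["img"].astype(np.float32).mean(2); out=[]
    d=np.arange(-rng,rng,.0005)
    for y in ys:
        X=np.c_[xc+d,0*d+y,0*d+z] if axis==0 else np.c_[0*d+y,xc+d,0*d+z]
        uv=proj(f,tf(p0,X)).astype(np.float32)
        v=cv2.remap(g,uv[:,:1],uv[:,1:],cv2.INTER_CUBIC)[:,0]
        out.append((v,d))
    return out
for f,n in((s,"scene"),(t,"top")):
  for lab,xc,z,ax,ys in(("lip",-.066,.046,0,[-.12,-.06,0,.06,.12]),("back",.066,.058,0,[-.12,-.06,0]),("closed",-.152,.046,1,[-.04,0,.04]),("openfloor",.15,.01,1,[-.05,-.03,.02,.04])):
    for (v,d),y in zip(scan(f,xc,z,ys,ax),ys):
        print(n,lab,y,' '.join(str(int(a)) for a in v[::4]))
E
```

```text
scene lip -0.12 223 223 222 222 222 222 222 220 218 217 226 239 233 200 149 104 92 91 94 95
scene lip -0.06 219 220 220 221 220 220 220 217 216 221 232 242 233 197 137 101 86 89 92 94
scene lip 0 219 219 219 218 218 219 219 218 217 221 231 241 228 186 132 100 88 89 93 95
scene lip 0.06 220 219 218 218 218 220 220 218 216 220 231 241 232 184 127 91 75 78 87 93
scene lip 0.12 223 222 220 219 218 218 220 221 220 222 233 244 228 177 120 93 87 92 95 96
scene back -0.12 105 112 117 119 115 102 86 80 88 129 192 239 223 172 121 92 90 93 97 98
scene back -0.06 47 48 49 48 49 47 43 39 50 119 193 243 224 159 114 90 89 94 96 97
scene back 0 48 48 46 46 47 46 42 38 54 127 200 245 218 152 108 87 92 97 98 98
scene closed -0.04 219 219 219 219 219 219 219 219 221 227 235 238 211 158 106 90 88 90 91 95
scene closed 0 221 221 221 221 222 221 221 221 222 227 237 243 221 158 113 91 89 90 93 95
scene closed 0.04 225 225 225 225 225 225 225 226 226 231 237 236 206 149 100 85 88 90 91 93
scene openfloor -0.05 44 42 38 34 60 129 205 251 227 169 128 128 139 157 177 191 206 219 222 221
scene openfloor -0.03 4
[... 892 characters left out ...]
 96 77 73 84 126 160 160 144 141 149 152 151 153 153 152 151
top closed -0.04 156 157 156 156 156 155 154 153 156 167 177 164 117 65 30 27 31 32 32 31
top closed 0 160 160 160 160 160 159 161 159 160 168 170 151 108 61 32 26 27 28 30 31
top closed 0.04 161 161 162 162 161 161 161 161 162 170 178 158 110 61 33 29 25 28 29 31
top openfloor -0.05 29 28 26 32 54 101 153 180 174 156 146 149 153 155 155 155 155 154 154 154
top openfloor -0.03 31 30 28 28 46 97 153 179 178 165 156 153 153 154 154 154 154 154 154 155
top openfloor 0.02 32 30 28 27 49 98 151 177 179 167 160 157 157 158 158 157 156 158 158 157
top openfloor 0.04 29 27 28 29 42 83 133 165 174 165 160 160 159 160 160 160 159 160 161 160
```

```bash

python3 -m pendant '[[15,0,0,0],[30,0,0,0],[30,0,0,0],[25,0,0,0],[15,0,0,0],[7,0,0,0],[0,0,0,0]]'
python3 -m pendant '[[2,0,0,0],[1,0,0,0],[1,0,0,0],[0,0,0,0]]'
python3 -m pendant '[[1,0,0,0],[1,0,0,0],[0,0,0,0]]'
python3 -c "
from h import *
to([549,103.6,12],-86.5)"
```

```text
clock: 10.62
position: [0.55, 0.1027, 0.0193]
tool_rot: [1.573, 1.571, -1.508]
force: [0.5, -0.3, -3.4]
grip_width: 0.0322
clock: 11.12
position: [0.5499, 0.1029, 0.0154]
tool_rot: [-2.782, 1.571, 0.42]
force: [-0.2, 0.2, -3.9]
grip_width: 0.0323
clock: 11.5
position: [0.5499, 0.1028, 0.0132]
tool_rot: [0.534, 1.571, -2.547]
force: [-0.5, -0.5, -4.6]
grip_width: 0.0326
t11.50 pos [549.9 102.8  13.2] jawdir -86.5 tilt [-0.0001 -0.0001] F [-0.5 -0.5 -4.6] w 32.6 j7 -1.04
tool shift [ 1.2 -0.9  0.8] turn -0.0
```

```bash

python3 -m pendant '[[1,0,0,0],[0,0,0,0]]'
python3 -m pendant '[[0.5,0,0,0],[0,0,0,0]]'
python3 -c "
from h import *
st();s=grab_frame('scene');crop(s,'sc7.png',285,210,140,120,5)"
```

```text
clock: 11.75
position: [0.5499, 0.1028, 0.0122]
tool_rot: [0.851, 1.571, -2.23]
force: [0.1, -0.1, -4.5]
grip_width: 0.0327
clock: 12.0
position: [0.5499, 0.1028, 0.012]
tool_rot: [-1.939, 1.571, 1.263]
force: [-3.7, -0.3, 4.8]
grip_width: 0.0326
t12.00 pos [549.9 102.8  12. ] jawdir -86.5 tilt [0.0001 0.0002] F [-3.7 -0.3  4.8] w 32.6 j7 -1.04
```

View pics/sc7.png

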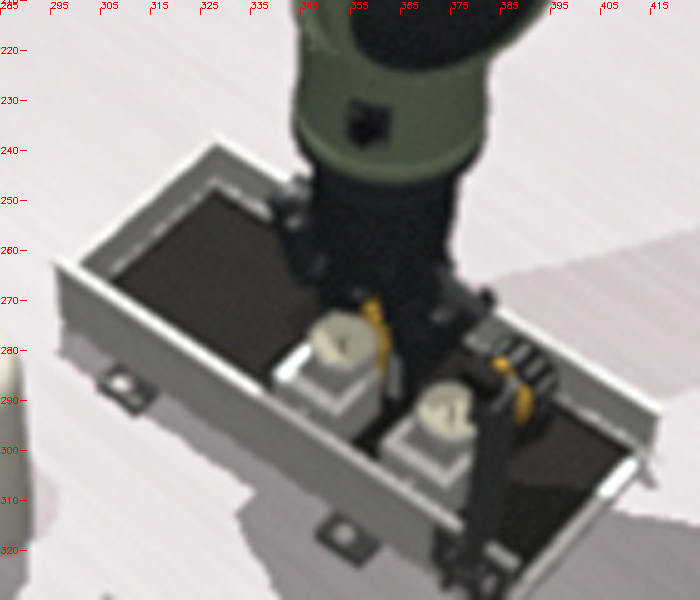

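```bash

python3 -m pendant '[[0,0,0,0],[0,0,0,0],[0,0,0,0],[0,0,0,0]]' 0.15
python3 -m pendant '[[-10,0,0,0],[-25,0,0,0],[-40,0,0,0],[-50,0,0,0],[-50,0,0,0],[-50,0,0,0],[-30,0,0,0],[0,0,0,0]]'
python3 -c "
from h import *
st();s,t=frames();crop(s,'sc8.png',285,230,140,110,5);crop(t,'tc8.png',160,165,175,115,4)"
```

```text
clock: 12.55
position: [0.5499, 0.1028, 0.0118]
tool_rot: [2.274, 1.571, -0.807]
force: [0.6, -0.4, 0.1]
grip_width: 0.0491
clock: 13.55
position: [0.5505, 0.1028, 0.2692]
tool_rot: [-2.749, 1.567, 0.453]
force: [-0.5, -0.6, -0.4]
grip_width: 0.0492
t13.55 pos [550.5 102.8 269.2] jawdir -86.5 tilt [0.0031 0.0015] F [-0.5 -0.6 -0.4] w 49.2 j7 -1.30
```

View pics/sc8.png

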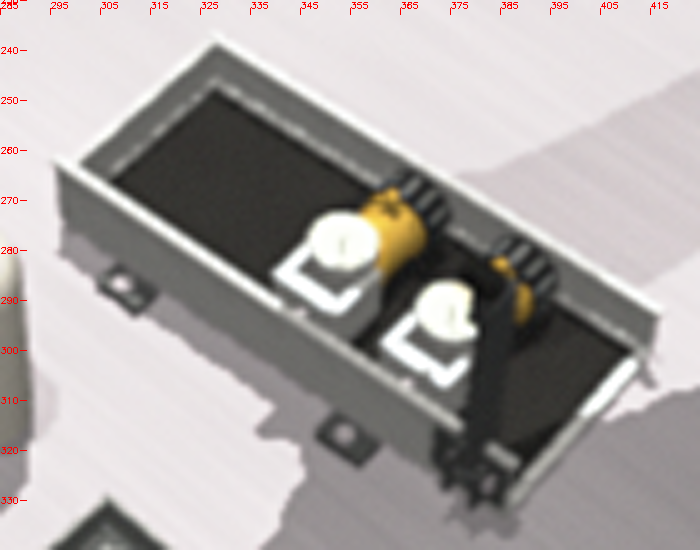

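View pics/tc8.png

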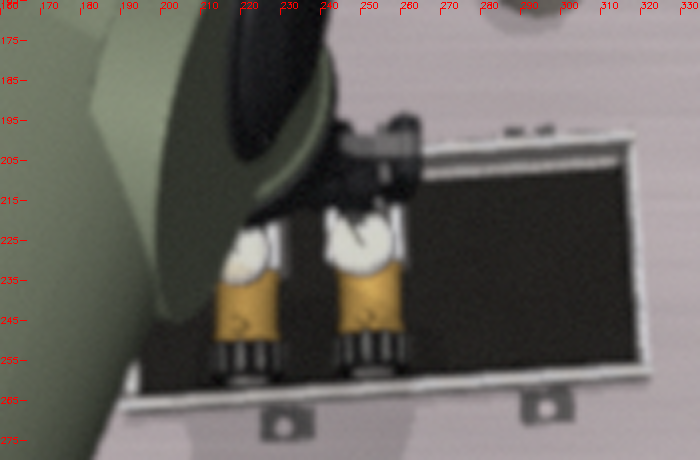

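```bash
python3 - <<'E'
from h import *
s,t=frames(); T=[.5615,.1018,0,.0615]
def pad(th,s_=.164,n=.012): return (.074-s_*np.cos(th)+n*np.sin(th),.132,.04+s_*np.sin(th)+n*np.cos(th))
for th in(1.4,1.5,1.57,1.65,1.75): 
    print(th,proj(s,tf(T,pad(th)))[0].round(1),proj(t,tf(T,pad(th)))[0].round(1),tf(T,pad(th)).round(3))
f=dict(t);f["img"]=cv2.imread("pics/top0.png")[:,:,::-1];crop(f,"stop_t.png",155,165,60,50,10)
f=dict(s);f["img"]=cv2.imread("pics/scene0.png")[:,:,::-1];crop(f,"stop_s.png",360,270,60,65,9)
E
```

```text
1.4 [389.2 279. ] [171.6 192.6] [[0.611 0.237 0.204]]
1.5 [384.9 283.2] [171.4 184.3] [[0.628 0.238 0.204]]
1.57 [381.9 286.5] [171.4 178.7] [[0.639 0.239 0.204]]
1.65 [378.3 290.5] [171.5 172.5] [[0.652 0.24  0.203]]
1.75 [373.8 295.9] [171.9 165.2] [[0.668 0.241 0.199]]
```

View pics/stop_t.png

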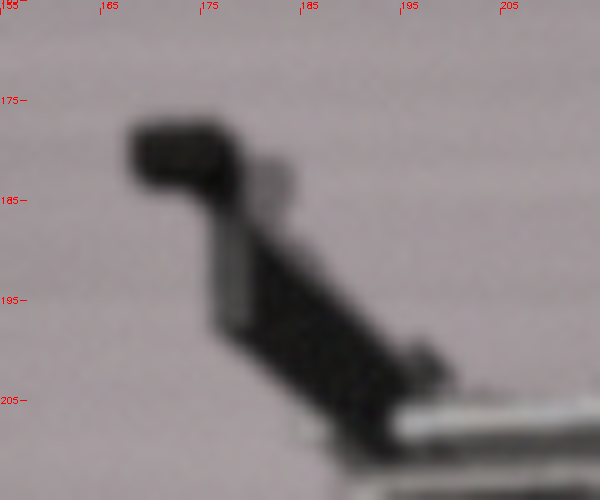

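View pics/stop_s.png

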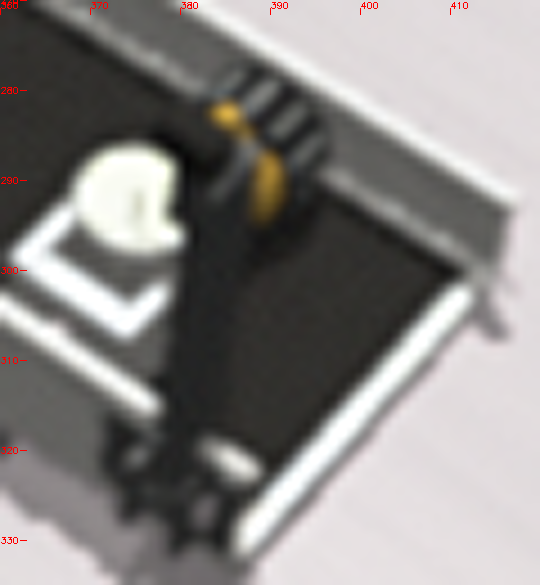

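```bash
cat >> h.py <<'E'
TR=[.5615,.1018,0,.0615]
def tr(x,y,z): return (tf(TR,[x/1e3,y/1e3,z/1e3])[0]*1e3).round(1)
E
python3 - <<'E'
from h import *
to(tr(125,132,269),-86.5)
c=lambda th:np.array([74-164*np.cos(th)+18*np.sin(th)+11,40+164*np.sin(th)+18*np.cos(th)])
ths=np.linspace(1.56,0,25); prev=None
print(c(1.56))
for th in ths:
    p=c(th)
    if prev is not None: print("th%.2f"%th,"down %.1f fwd %.1f"%(prev[1]-p[1],prev[0]-p[0]))
    prev=p
E
python3 -m pendant '[[0,0,0,0],[-5,0,0,0]]' -1
```

```text
t13.75 pos [549.4 102.8 266.1] jawdir -86.5 tilt [-0.0011 -0.0003] F [ 0.2  0.2 -0.2] w 49.2 j7 -1.30
tool shift [  -3.1 -130.4 -136.9] turn -0.0
[101.22838777 204.18477222]
th1.50 down -0.7 fwd 10.7
th1.43 down -0.0 fwd 10.7
th1.36 down 0.7 fwd 10.7
th1.30 down 1.4 fwd 10.6
th1.24 down 2.1 fwd 10.5
th1.17 down 2.7 fwd 10.4
th1.10 down 3.4 fwd 10.2
th1.04 down 4.1 fwd 9.9
th0.98 down 4.7 fwd 9.6
th0.91 down 5.3 fwd 9.3
th0.84 down 5.9 fwd 8.9
th0.78 down 6.5 fwd 8.5
th0.72 down 7.0 fwd 8.1
th0.65 down 7.5 fwd 7.6
th0.58 down 8.0 fwd 7.1
th0.52 down 8.5 fwd 6.6
th0.46 down 8.9 fwd 6.0
th0.39 down 9.2 fwd 5.4
th0.32 down 9.6 fwd 4.8
th0.26 down 9.9 fwd 4.2
th0.20 down 10.1 fwd 3.5
th0.13 down 10.3 fwd 2.9
th0.06 down 10.5 fwd 2.2
th0.00 down 10.6 fwd 1.5
clock: 14.0
position: [0.5496, 0.1027, 0.2714]
tool_rot: [0.465, 1.57, -2.616]
force: [0.2, -0.3, 0.0]
grip_width: 0.0135
```

```bash

python3 -m pendant '[[0,-15,-16,0],[0,-30,-31,0],[0,-35,-37,0],[0,-32,-33,0],[0,-18,-20,0],[0,0,0,0]]'
python3 -c "
from h import *
to(tr(118,132,202),-86.5)"
```

```text
clock: 14.75
position: [0.6794, 0.242, 0.2708]
tool_rot: [1.016, 1.57, -2.064]
force: [-0.3, -0.2, -0.4]
grip_width: -0.0001
t14.75 pos [679.4 242.  270.8] jawdir -86.4 tilt [-0.0006 -0.0011] F [-0.3 -0.2 -0.4] w -0.1 j7 -1.49
tool shift [68.8  0.6  8.2] turn 0.1
```

```bash

python3 -m pendant '[[20,0,0,0],[30,0,0,0],[18,0,0,0],[0,0,3,0],[0,0,0,0]]'
python3 -c "
from h import *
to(tr(101,132,204),-86.5)
s,t=frames();crop(s,'sc9.png',345,220,100,120,5);crop(t,'tc9.png',120,130,140,100,5)"
```

```text
clock: 15.38
position: [0.6759, 0.2406, 0.2048]
tool_rot: [-2.954, 1.57, 0.248]
force: [0.5, 0.0, 0.3]
grip_width: 0.0
t15.38 pos [675.9 240.6 204.8] jawdir -86.5 tilt [0.0009 0.0002] F [0.5 0.  0.3] w 0.0 j7 -1.45
tool shift [ 0.7 -0.5 21.7] turn -0.0
```

View pics/sc9.png

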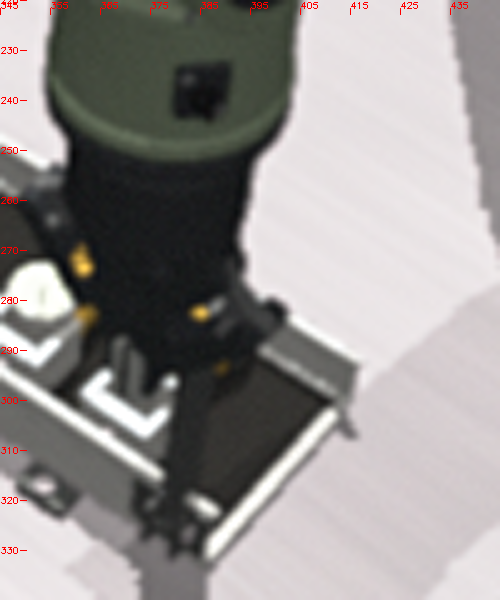

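View pics/tc9.png

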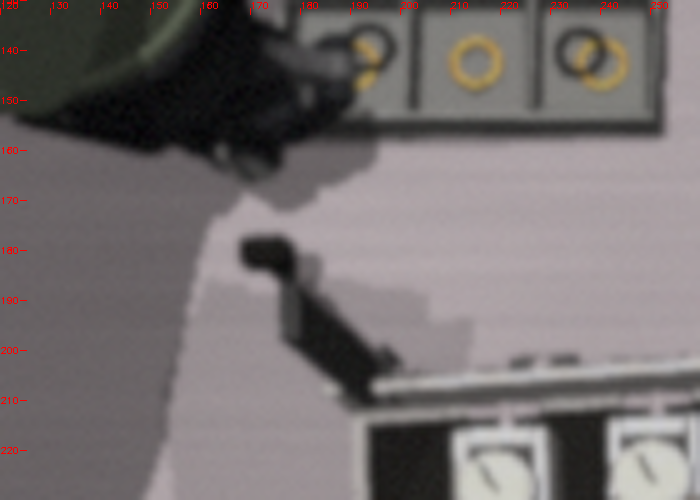

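```bash

python3 -m pendant '[[0,2,5,0],[0,0,7,0],[0,0,8,0],[-0.5,0,8,0],[0,0,8,0],[0.5,0,8,0]]'
python3 -c "
from h import *
o,M,y=st()
s,t=frames();crop(t,'tc10.png',120,130,140,100,5)
Ti=lambda P:tf([0,0,0,-TR[3]],P-np.array(TR[:3]))[0]*1e3
print(Ti(o['position']))"
```

```text
clock: 16.23
position: [0.6315, 0.2361, 0.2039]
tool_rot: [-2.695, 1.571, 0.507]
force: [0.4, -0.1, 1.3]
grip_width: 0.0
t16.23 pos [631.5 236.1 203.9] jawdir -86.5 tilt [0.0002 0.0001] F [ 0.4 -0.1  1.3] w 0.0 j7 -1.44
[ 78.10851856 129.74247039 203.90979105]
```

View pics/tc10.png

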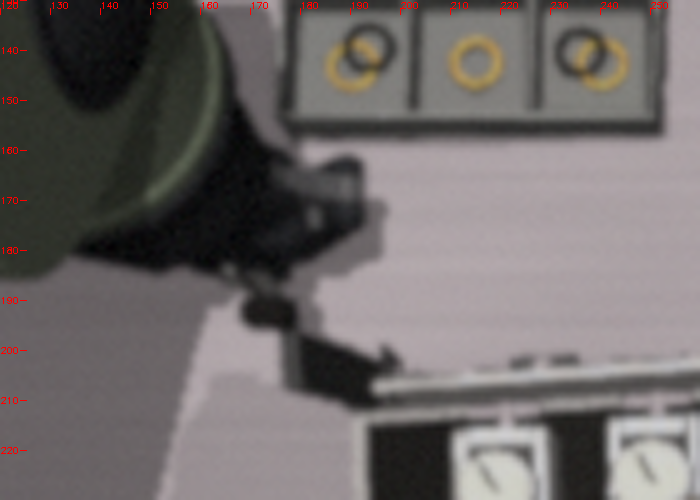

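```bash

python3 -m pendant '[[0.7,0,10.7,0],[1.4,0,10.6,0],[2,-1,10.5,0],[2.7,0,10.4,0],[3.4,0,10.2,0],[4,0,10,0],[4.7,0,9.6,0],[5.3,0,9.3,0],[6,0,9,0],[6.5,0,8.5,0]]'
python3 -c "
from h import *
o,M,y=st()
s,t=frames();crop(t,'tc11.png',120,150,140,120,5);crop(s,'sc11.png',345,210,100,120,5)
Ti=lambda P:tf([0,0,0,-TR[3]],P-np.array(TR[:3]))[0]*1e3
print(Ti(o['position']))"
```

```text
clock: 17.58
position: [0.5327, 0.231, 0.1667]
tool_rot: [1.1, 1.571, -1.981]
force: [1.8, -1.0, 0.2]
grip_width: 0.0002
t17.57 pos [532.7 231.  166.7] jawdir -86.5 tilt [-0.     -0.0001] F [ 1.8 -1.   0.2] w 0.2 j7 -1.41
[-20.77693697 130.70411523 166.66017018]
```

View pics/tc11.png

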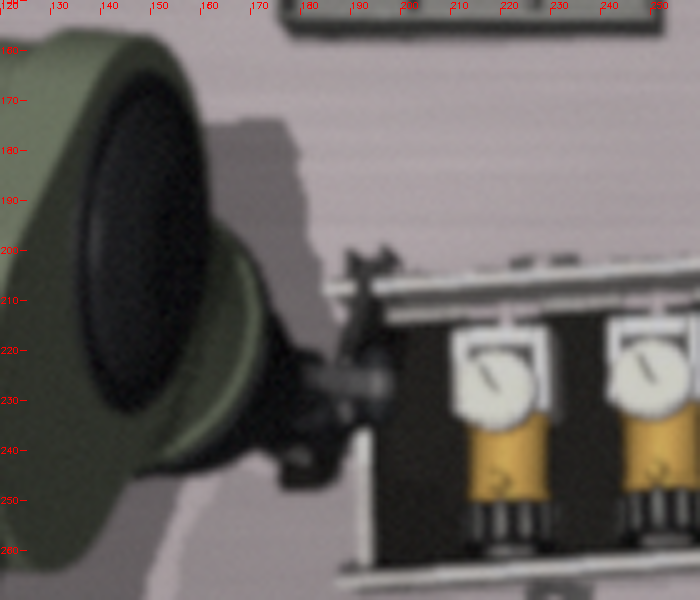

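View pics/sc11.png

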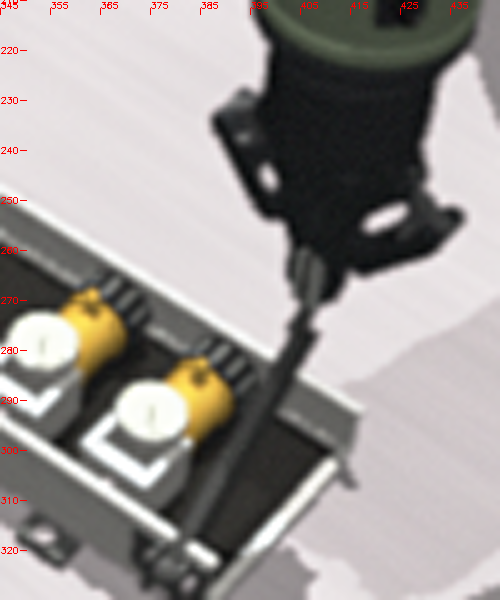

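```bash

python3 -m pendant '[[7,0,8,0],[7.5,0,7.6,0],[8,0,7.2,0],[8.5,0,6.6,0],[9,0,6,0],[9.2,0,5.5,0],[9.6,0,5,0],[9.9,0,5,0],[10,0,5,0]]'
python3 -m pendant '[[8,0,5,0],[4,0,3,0],[0,0,0,0]]'
python3 -c "
from h import *
o,M,y=st()
s,t=frames();crop(s,'sc12.png',345,210,100,120,5)
Ti=lambda P:tf([0,0,0,-TR[3]],P-np.array(TR[:3]))[0]*1e3
print(Ti(o['position']))"
```

```text
clock: 18.8
position: [0.4772, 0.2277, 0.0877]
tool_rot: [2.176, 1.571, -0.905]
force: [-0.6, -0.8, 0.7]
grip_width: 0.0003
clock: 19.18
position: [0.4693, 0.2272, 0.0763]
tool_rot: [0.153, 1.57, -2.928]
force: [0.2, -0.5, -0.1]
grip_width: -0.0001
t19.18 pos [469.3 227.2  76.3] jawdir -86.5 tilt [-0.0003 -0.0001] F [ 0.2 -0.5 -0.1] w -0.1 j7 -1.32
[-84.28186741 130.80210769  76.26661091]
```

View pics/sc12.png

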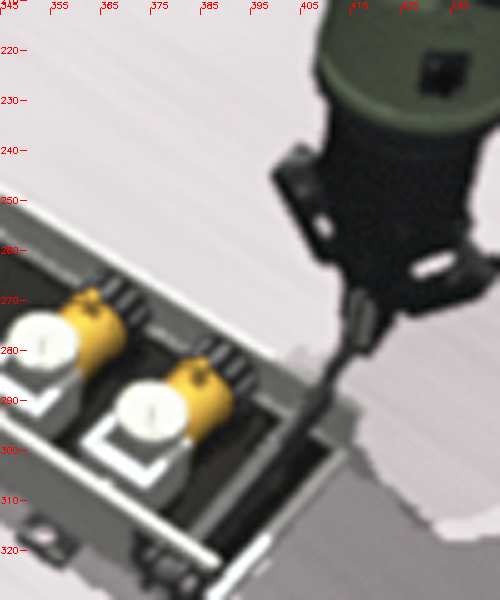

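```bash

python3 -m pendant '[[6,0,2,0],[5,0,2,0],[3,0,1,0],[0,0,0,0]]'
python3 -m pendant '[[1.5,0,0,0],[1.5,0,0,0],[0,0,0,0]]'
python3 -m pendant '[[1,0,0,0],[0,0,0,0]]'
```

```text
clock: 19.77
position: [0.4644, 0.2268, 0.0622]
tool_rot: [0.533, 1.57, -2.548]
force: [-0.6, -1.0, -0.5]
grip_width: -0.0
clock: 20.15
position: [0.4645, 0.2269, 0.0593]
tool_rot: [0.554, 1.571, -2.528]
force: [0.3, -0.3, 0.1]
grip_width: -0.0002
clock: 20.4
position: [0.4645, 0.2269, 0.0583]
tool_rot: [0.653, 1.571, -2.428]
force: [0.2, 1.3, -0.5]
grip_width: 0.0001
```

```bash

python3 -m pendant '[[1,0,0,0],[0,0,0,0]]'
python3 -m pendant '[[1,0,0,0],[0,0,0,0]]'
python3 -m pendant '[[1,0,0,0],[0,0,0,0]]'
```

```text
clock: 20.65
position: [0.4646, 0.227, 0.0578]
tool_rot: [-1.684, 1.57, 1.518]
force: [-2.2, -0.0, 13.0]
grip_width: -0.0001
clock: 20.9
position: [0.4646, 0.227, 0.0574]
tool_rot: [-1.622, 1.569, 1.58]
force: [-7.7, -1.6, 30.2]
grip_width: -0.0001
clock: 21.15
position: [0.4647, 0.227, 0.057]
tool_rot: [-1.641, 1.569, 1.561]
force: [-14.2, -2.5, 47.8]
grip_width: -0.0
```

```bash
python3 -c "
from h import *
st();s,t=frames();crop(s,'sc13.png',345,210,100,120,5)"
```

```text
t21.15 pos [464.7 227.   57. ] jawdir -86.6 tilt [0.     0.0021] F [-14.2  -2.5  47.8] w -0.0 j7 -1.29
```

View pics/sc13.png

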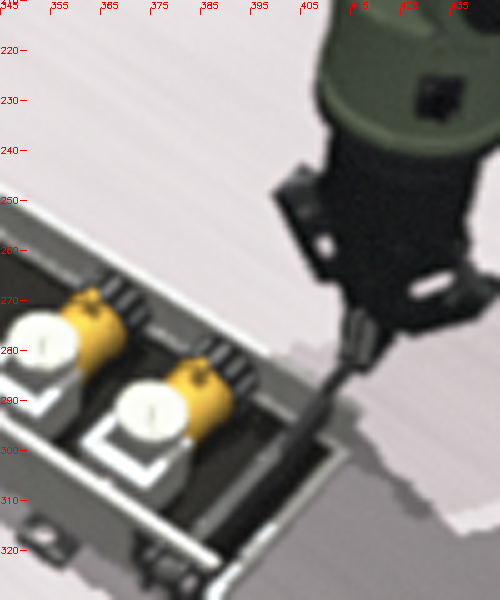

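```bash

python3 -m pendant '[[-5,0,0,0],[-15,0,0,0],[-40,0,0,0],[-50,0,0,0],[0,0,0,0]]'
python3 -c "
from h import *
st();s,t=frames();crop(s,'sc14.png',325,230,110,110,5);crop(t,'tc14.png',160,165,175,115,4)
to(tr(-9,-50,160),3.5)"
```

```text
clock: 21.88
position: [0.4658, 0.2274, 0.1686]
tool_rot: [-2.591, 1.566, 0.611]
force: [-0.1, 0.0, -0.6]
grip_width: -0.0001
t21.88 pos [465.8 227.4 168.6] jawdir -86.5 tilt [0.0037 0.0026] F [-0.1  0.  -0.6] w -0.1 j7 -1.43
t21.98 pos [464.4 227.3 165.8] jawdir -86.5 tilt [0.0003 0.0007] F [ 0.4 -0.6 -0.3] w 0.4 j7 -1.43
tool shift [  5.7 181.2 -80.3] turn -90.0
```

View pics/sc14.png

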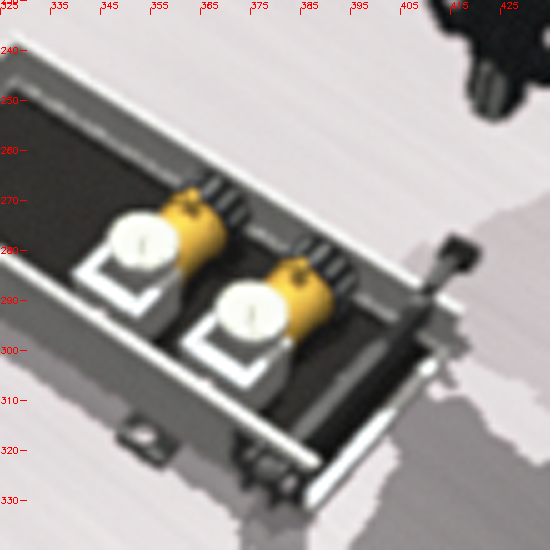

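View pics/tc14.png

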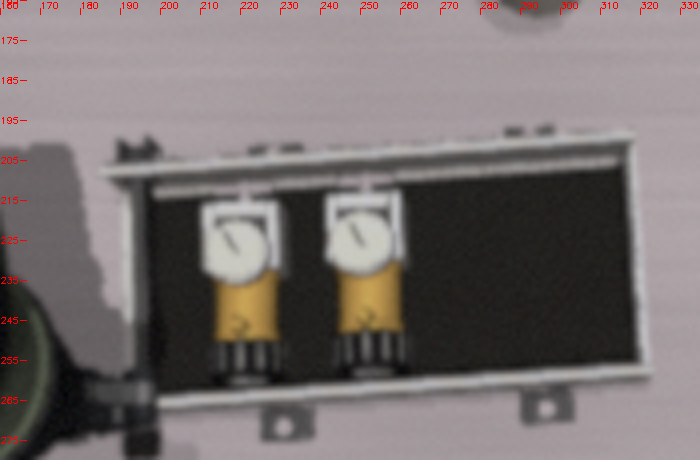

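```bash

python3 -m pendant '[[0,15,-7,0],[0,30,-13,0],[0,34,-15,0],[0,34,-15,0],[0,34,-15,0],[0,24,-11,0],[0,10,-4,0],[0,0,0,0]]' 0.29
python3 -m pendant '[[0,0,0,-10],[0,0,0,-10],[0,0,0,-10],[0,0,0,-10],[0,0,0,-10],[0,0,0,-10],[0,0,0,-10],[0,0,0,-10],[0,0,0,-10],[0,0,0,0]]'
python3 -c "
from h import *
to(tr(-9,-50,100),3.5)"
```

```text
clock: 22.98
position: [0.5551, 0.0503, 0.165]
tool_rot: [0.336, 1.57, -2.747]
force: [-0.2, 0.1, 0.3]
grip_width: 0.0552
clock: 24.22
position: [0.5549, 0.052, 0.1653]
tool_rot: [-2.63, 1.57, 2.143]
force: [0.5, -0.4, -0.4]
grip_width: 0.0551
t24.23 pos [554.9  52.  165.3] jawdir 3.5 tilt [-0.0004  0.0006] F [ 0.5 -0.4 -0.4] w 55.1 j7 0.14
tool shift [65.3  0.6  0.7] turn -0.0
```

Descend to z≈50 first and look, then further.

```bash

python3 -m pendant '[[20,0,0,0],[40,0,0,0],[35,0,0,0],[15,0,0,0],[0,0,0,0]]'
python3 -c "
from h import *
to(tr(-9,-50,18),3.5)
s,t=frames();crop(s,'sc15.png',285,190,140,120,5)"
```

```text
clock: 24.85
position: [0.555, 0.0512, 0.0551]
tool_rot: [-1.234, 1.569, -2.746]
force: [-0.3, -1.2, 1.8]
grip_width: 0.0551
t24.85 pos [555.   51.2  55.1] jawdir 3.4 tilt [-0.0012 -0.0005] F [-0.3 -1.2  1.8] w 55.1 j7 0.22
tool shift [37.1  0.7 -0.1] turn -0.1
```

View pics/sc15.png

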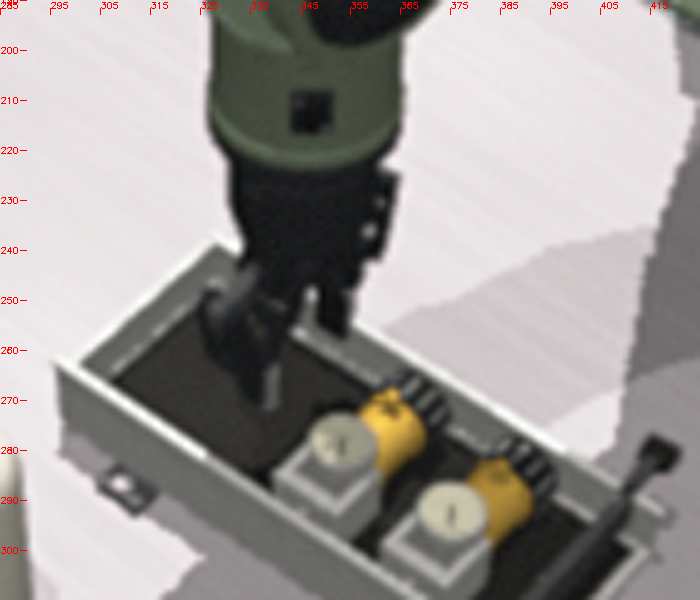

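```bash

python3 -m pendant '[[12,0,0,0],[14,0,0,0],[10,0,0,0],[0,0,0,0]]'
python3 -m pendant '[[0,0,-6,0],[0,0,-6,0],[0,0,-3,0],[0,0,-3,0],[0,0,-3,0],[0,0,-3,0],[0,0,-3,0],[0,0,-3,0],[0,0,0,0]]'
python3 -c "
from h import *
to(tr(-9,33,18),3.5)
s,t=frames();crop(s,'sc16.png',285,220,140,110,5)"
```

```text
clock: 25.45
position: [0.5548, 0.0509, 0.0185]
tool_rot: [-1.425, 1.569, -2.936]
force: [-0.2, 0.8, 0.5]
grip_width: 0.0549
clock: 26.58
position: [0.5535, 0.0814, 0.0194]
tool_rot: [3.015, 1.571, 1.505]
force: [0.7, -1.7, 1.4]
grip_width: 0.055
t26.57 pos [553.5  81.4  19.4] jawdir 3.5 tilt [0.     0.0002] F [ 0.7 -1.7  1.4] w 55.0 j7 0.19
tool shift [  1.4   0.2 -52.9] turn -0.0
```

View pics/sc16.png

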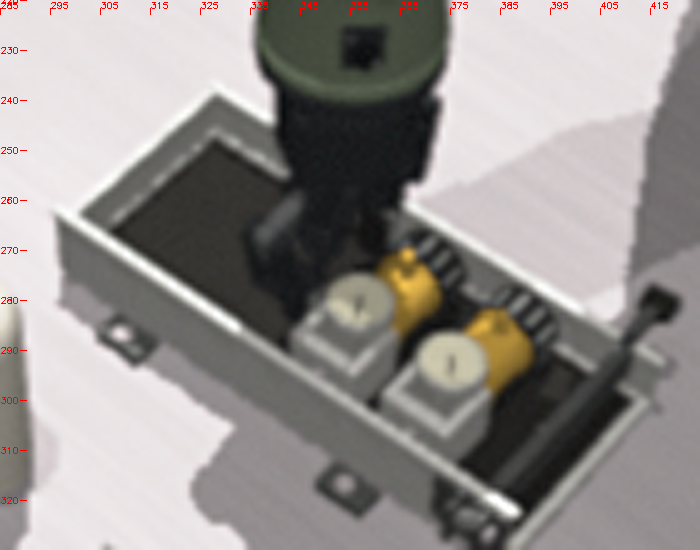

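```bash

python3 -m pendant '[[0,0,-4,0],[0,0,-4,0],[0,0,-4,0],[0,0,-4,0],[0,0,-4,0],[0,0,-4,0],[0,0,-4,0],[0,0,-4,0],[0,0,-4,0],[0,0,-4,0],[0,0,0,0]]'
python3 -c "
from h import *
to(tr(-9,33,18),3.5)
s,t=frames();crop(s,'sc17.png',315,230,110,110,5)"
```

```text
clock: 28.05
position: [0.551, 0.1214, 0.0194]
tool_rot: [-2.469, 1.571, 2.305]
force: [0.1, -0.9, 0.8]
grip_width: 0.0554
t28.05 pos [551.  121.4  19.4] jawdir 3.5 tilt [-0.0001  0.0001] F [ 0.1 -0.9  0.8] w 55.4 j7 0.13
tool shift [  1.4   0.3 -12.8] turn -0.0
```

View pics/sc17.png

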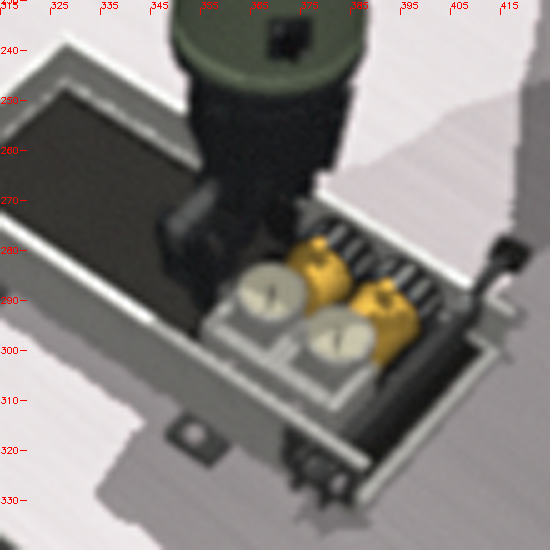

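```bash

python3 -m pendant '[[0,0,-3,0],[0,0,-3,0],[0,0,-2,0],[0,0,0,0]]'
python3 -m pendant '[[0,0,-1,0],[0,0,-1,0],[0,0,0,0]]'
```

```text
clock: 28.65
position: [0.5506, 0.1288, 0.0194]
tool_rot: [-0.166, 1.571, -1.677]
force: [0.4, -3.6, -0.3]
grip_width: 0.0549
clock: 29.02
position: [0.5505, 0.1307, 0.0194]
tool_rot: [0.054, 1.57, -1.456]
force: [-0.2, -5.4, 0.3]
grip_width: 0.0554
```

```bash

python3 -m pendant '[[0,0,-1,0],[0,0,0,0]]'
python3 -c "
from h import *
to(tr(-9,33,18),3.5)
s,t=frames();crop(s,'sc18.png',315,230,110,110,5)"
```

```text
clock: 29.28
position: [0.5506, 0.1309, 0.0194]
tool_rot: [0.189, 1.57, -1.322]
force: [0.7, -8.0, -0.1]
grip_width: 0.0551
t29.27 pos [550.6 130.9  19.4] jawdir 3.4 tilt [ 0.0003 -0.0011] F [ 0.7 -8.  -0.1] w 55.1 j7 0.11
tool shift [ 1.4  0.1 -3.3] turn -0.1
```

View pics/sc18.png

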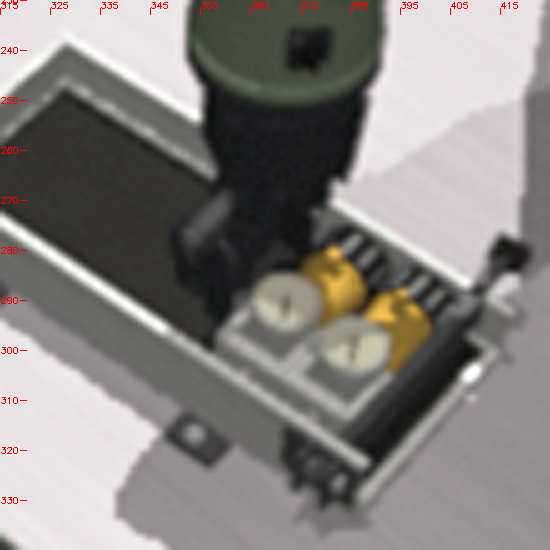

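```bash

python3 -m pendant '[[0,0,-0.5,0],[0,0,0,0]]'
python3 -m pendant '[[0,0,-0.5,0],[0,0,0,0]]'
```

```text
clock: 29.62
position: [0.5506, 0.131, 0.0194]
tool_rot: [0.082, 1.569, -1.429]
force: [1.3, -11.3, 0.5]
grip_width: 0.0555
clock: 29.88
position: [0.5506, 0.131, 0.0194]
tool_rot: [0.047, 1.569, -1.465]
force: [0.6, -13.7, 0.8]
grip_width: 0.055
```

```bash

python3 -m pendant '[[0,0,1,0],[0,0,1,0],[0,0,3,0],[0,0,8,0],[0,0,15,0],[0,0,10,0],[0,0,0,0]]'
python3 -m pendant '[[-20,0,0,0],[-40,0,0,0],[-50,0,0,0],[-50,0,20,0],[-40,0,50,0],[0,0,50,0],[0,0,50,0],[0,0,20,0],[0,0,0,0]]'
python3 - <<'E'
from h import *
st();s,t=frames();crop(s,'sc19.png',315,230,110,110,6);crop(t,'tc19.png',160,190,100,85,7)
cv2.imwrite('pics/top19.png',t['img'][:,:,::-1]);cv2.imwrite('pics/scene19.png',s['img'][:,:,::-1])
E
```

```text
clock: 30.75
position: [0.5528, 0.0937, 0.0195]
tool_rot: [0.195, 1.571, -1.317]
force: [1.6, 0.6, 0.4]
grip_width: 0.0552
clock: 31.88
position: [0.564, -0.0942, 0.2193]
tool_rot: [1.502, 1.57, -0.01]
force: [-0.7, 0.4, 0.0]
grip_width: 0.0553
t31.88 pos [564.  -94.2 219.3] jawdir 3.4 tilt [ 0.0006 -0.    ] F [-0.7  0.4  0. ] w 55.3 j7 0.38
```

View pics/sc19.png

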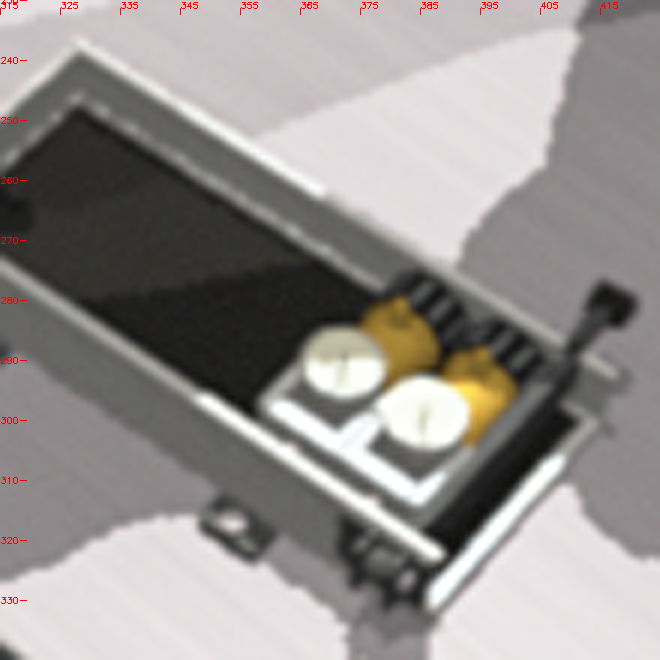

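View pics/tc19.png

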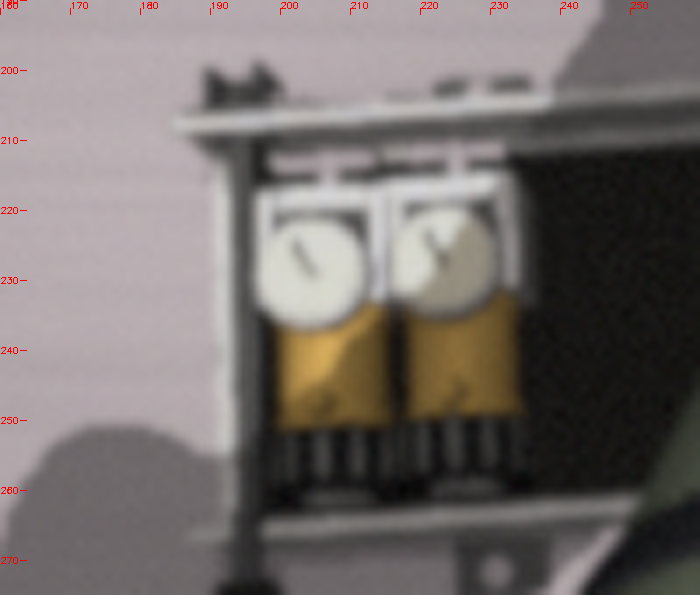

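View pics/top19.png

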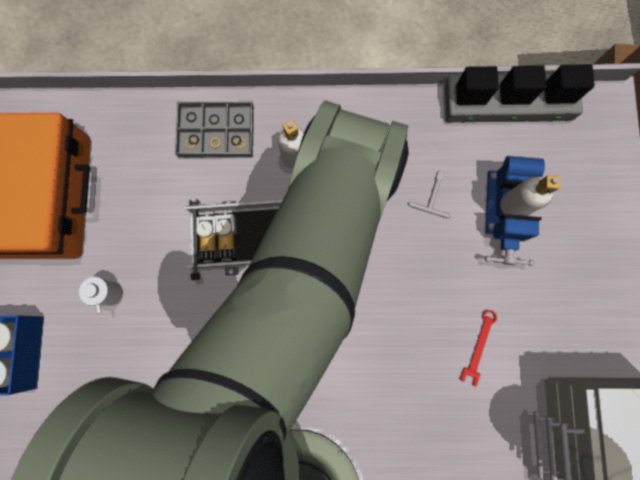

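```bash
python3 - <<'E'
from h import *
s,t=frames()
pd=tf(TR,(-.090,.132,.052));print("pad pred",proj(s,pd).round(1),proj(t,pd).round(1))
h=.5
g1=[(315+427/6-h,230+412/6-h),(160+314/7-h,190+272/7-h)];g2=[(315+344/6-h,230+362/6-h),(160+446/7-h,190+262/7-h)]
for g in(g1,g2):
    P=tri([s,t],g);print("gauge tray frame",(tf([0,0,0,-TR[3]],P-np.array(TR[:3]))[0]*1e3).round(1))
crop(s,'pad.png',395,265,40,40,12); crop(t,'padt.png',175,255,40,35,12)
E
```

```text
pad pred [[417.5 280.9]] [[193.1 275.7]]
gauge tray frame [ 12.7 103.4  58.6]
gauge tray frame [13.6 61.2 57.9]
```

View pics/pad.png

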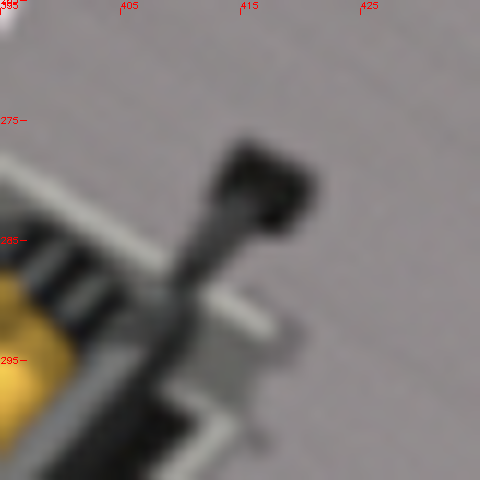

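View pics/padt.png

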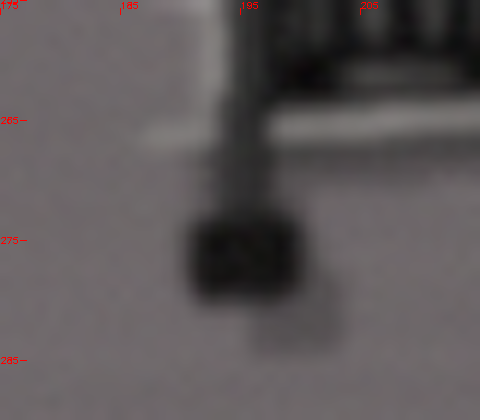

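```bash
python3 -c "
from workcell import job_done
print(job_done())"
```

```text
the job is handed in; nothing more can be done
None
```

I lifted the loose regulator over the lip and set it down on the closed-end side, gauge up and knob to the lip. I then folded the stop down, slid both regulators up to it, and handed the job in at about 32 s.

**Final position:**
- The gauge centres are 42.2 mm apart, against a regulator width of 42 mm, and lie within 1 mm of each other across the tray.
- Both regulators look square in both views.
- When I pushed the row against the stop, the force rose from 5 to about 14 N with almost no further movement, so the row is tight.

**Stop:** It is fully down. The pad appears within about 2 pixels of where it should be in both cameras, and the fingertip met firm resistance at the predicted height (58 mm).

**Things that were off:**
- **Stop pressing force:** I stepped down too far in one go when seating the stop, so the fingertips pressed it with about 48 N for a moment. It showed no visible harm and stayed under the 120 N wrist limit. The 40 N limit names only the arm and gripper body, not the fingers.
- **Tray position:** The pad showed that my estimate of the tray's position along its length was about 3–4 mm off. That fits the row tightening about 3 mm sooner than predicted.
- **Bystanders:** No unexpected contact forces showed. In the last top picture I could see the key, spanner, jar and vise where they were at the start. The arm hid the gauge and part of the cylinder, so I could not re-check those two.

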